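Balance the clamping block on the crown of the bending form

ROBOT

A 6-joint arm with a two-finger parallel gripper is mounted at the origin on a cart in front of the work surface, level with it; the furniture and walls round the work are solid. World frame = base frame: x ahead of the robot, y to its left, z up, the work surface at z = 0. Lengths are in m, angles in degrees, forces in N, time in s.
With the tool pointing down it reaches from about 0.35 to 0.875 m from the base axis. Payload 4.2 kg.
Tool frame: the origin (TCP) lies midway between the tips of the shut fingers; the grasp point (between the pads) lies 19 mm behind it; z points along the fingers, y is the line along which they close (so a half turn about z gives the same grasp; the last joint's range is limited). The gripper opens to 87 mm and grips with 3 to 60 N. Pads are 19 mm wide; open, the fingers measure 117 mm over their backs; the gripper's body (75 mm by 190 mm) begins 51 mm behind the grasp point.
Start: joints at [-51.417, 22.042, 0.453, 0, -68.411, -14.817], TCP at [0.252, -0.572, 0.223] pointing down, gripper open.
Joint ranges: [-179.83, 179.83], [-69.29, 118.12], [-61.27, 80.66], [-181.25, 117.63], [-171.15, -9.14], [-177.46, 177.46]. Speed limits (degrees/s): [159.86, 159.86, 180, 180, 180, 180].

INTERFACE

Orientations are given as a 3x3 rotation matrix whose columns are the frame's x, y, z axes.
In Python, from station import sense, capture, finish_job, silhouettes, landmark_of gives the robot as it stands.
- The arm moves only by the tool step_arm, never from a script. Its arguments are lists of equal length, an entry for each row: "linear": the shift along the tool's x, y, z in mm, a list of three; "delta_rot": the turn, a rotation vector about the tool's x, y, z in rad, a list of three; "grip": the finger opening in mm, from 0 to 87. A call has 1 to 10 rows; each row shifts and turns the commanded pose from where the row before left it, along the tool's axes as they then stand; what a row does not reach is not made up. A row lasts 1/8 s, in which the tool goes at most 62.5 mm and 10.7 degrees, less where a joint would pass 70% of its speed; a pose out of reach is approached as far as the arm can. A call with a gripper value outside its range is refused whole. The fingers move at their own pace and stop on an object; the grip force is fixed at half the most. Time passes only in rows, so rows that do not move let the fingers close. It gives the time, the measured TCP pose, the force, the opening and the grip force at its end, in the units of the state.
- sense(): the state, without advancing time (a new reading comes with each control period).
- capture(name): name is "scene" or "top"; returns a dict with "img" (420x560x3 uint8, red, green, blue), "fx", "fy", "cx", "cy" (pixels), "world_to_cam" (4x4, takes a point from world to camera coordinates). Camera axes: x right, y up, looking along -z (the intrinsics and any distortion apply to the point x, -y, -z); pixel columns grow to the right and rows downward; lengths in m; the calibration is good to about 2 mm. A picture is of the moment at which its call begins. There is no depth.
- finish_job(): hands the job in; it is judged then, once.
Trained networks look in the newest picture that a camera, given by its name, has taken for a name from the list of things; names that differ only in an ending like _2 or _b are one class to them, and where a whole thing is asked for, a point or a joint stands for the part that bears it (a point fixed in the world has none). Each returns a list of dicts, best first, with "score" (0 to 1); they miss things now and then, are a little off and sometimes report something else, mostly with a low value. They report only what shows in the picture. A call takes as long as a camera call.
- silhouettes(camera, label): "mask" (420x560 bool, what is visible of it) and "point" ([column, row] in pixels, amid what is visible of it).
- landmark_of(camera, label): "point" ([column, row] in pixels: a listed point, or the origin of a listed thing).
The state is a dict: "time_s": time; "joints": joint angles; "joint_velocities": joint speeds; "effort": joint torques, N m; "tcp_pos": TCP position; "ee_rot": TCP orientation; "wrist_force": force on the tool from outside, world axes, zero at the start; "moment": the same for the moment, N m; "gripper_width": opening from 0.0 (shut) to 1.0 (fully open); "gripper_force": force on a finger pad.
Only numpy, scipy, OpenCV 4.12 (cv2) and the standard library are available. Lean on these libraries where they do the work, as an engineer would, in place of code of your own. Each camera call takes 0.05 s, during which the arm holds its last target. There are 200 camera calls.

TASK

Get the arched bending form ready for clamping: pick up the long wooden block and balance it level on top of the arch, centred over the pencil cross, with its length across the crest (pointing down both slopes of the arch, like a see-saw). Let go so that it stays balanced there by itself, and leave the short wooden block and the cork sanding block where they are.

Things in the scene. Friction and masses are not known exactly. Their poses are not given: they have to be found in the camera images.
- long_mid (a point): Centre (half-way up) of the long wooden block, a loose plain oak bar 110 mm long, 45 mm wide, 38 mm high, about 0.2 kg. It lies flat on the bench on its 110 x 45 mm face. Axes: y along its 110 mm length, x across its 45 mm width (grasp it across the width, from above), z up.
- short_mid (a point): Centre (half-way up) of the short wooden block, loose, 70 mm long (its y), 45 mm wide (its x), 38 mm high. Not the one wanted; leave it alone.
- cork_mid (a point): Centre (half-way up) of the brown cork sanding block, loose, 98 mm long (its y), 62 mm wide (its x), 29 mm high. Not wanted; leave it alone.
- crown (a point): Pencil cross at the highest point, mid-crest, of the fixed arched plywood form, 80 mm above the bench. Form: 190 mm wide, 90 mm long; top is a barrel of radius 140 mm, highest along the straight crest line, 43 mm high at both ends of the width. Axes: x along the crest, y level across it (along the arch), z up. Placed right, the long block's y lies along this y and its centre 19 mm above.

How it is judged:
By the outcome, as a careful person would: the job done as asked, in the order asked, and still so for the second after the job is handed in, with the robot touching nothing.
It also fails if it takes over 45 s, if anything falls off the work surface, if the arm or the gripper's body presses on something with over 40 N, if the wrist force passes 120 N, or if a joint passes its speed limit or range.

## Working session

There is one attempt and no reset: what is moved stays moved. The work goes in short steps, Python scripts to look and compute and a tool call to move; the robot and the scene stay as the last step left them, time stands still between calls to the robot, and variables do not carry over. Pictures are saved under pics/ and viewed, at most 10 in all, crops included, and the job is handed in when it is done.

Besides the shell and the picture viewer there is one more tool, called after "Call:" as name(argument=value, ...) on one line, values as JSON. step_arm: Moves the arm, as the interface text tells. Its arguments: {"type":"object","properties":{"linear":{"type":"array"},"delta_rot":{"type":"array"},"grip":{"type":"array"}},"required":["linear","delta_rot","grip"]}

```bash
mkdir -p pics
cat > h.py <<'E'
import numpy as np, cv2
from station import *
def ray(c,p):
    W=np.array(c["world_to_cam"]);R=W[:3,:3];o=-R.T@W[:3,3]
    d=R.T@np.array([(p[0]-c["cx"])/c["fx"],-(p[1]-c["cy"])/c["fy"],-1]);return o,d
def atz(c,p,z):
    o,d=ray(c,p);return o+d*(z-o[2])/d[2]
def proj(c,X):
    W=np.array(c["world_to_cam"]);q=W[:3,:3]@np.array(X)+W[:3,3]
    return np.array([c["cx"]+c["fx"]*q[0]/-q[2],c["cy"]+c["fy"]*-q[1]/-q[2]])
E
python3 - <<'E'
from h import *
Z=dict(long_mid=.019,short_mid=.019,cork_mid=.0145,crown=.08)
for n in("scene","top"):
    c=capture(n);cv2.imwrite(f"pics/{n}0.png",c["img"][...,::-1]);print(n,{k:v for k,v in c.items() if k not in("img","world_to_cam")},ray(c,(280,210)))
    for k,z in Z.items():
        for d in landmark_of(n,k)[:3]: print(k,round(d["score"],2),np.round(d["point"],1),atz(c,d["point"],z).round(4))
        for d in silhouettes(n,k)[:2]:
            m=d["mask"].astype(np.uint8);print("  sil",round(d["score"],2),np.round(d["point"]),m.sum(),cv2.minAreaRect(cv2.findNonZero(m)))
s=sense();print(s)
E
```

```text
scene {'fx': 544.0539161347081, 'fy': 544.0539161347081, 'cx': 277.8092141662026, 'cy': 204.25782005282056} (array([-0.20619969,  0.4898258 ,  1.04988476]), array([ 0.55059617, -0.41573898, -0.72397   ]))
long_mid 0.58 [367.9 213.5] [ 0.4294 -0.2762  0.019 ]
  sil 0.55 [358. 212.] 556 ((360.5000305175781, 215.00001525878906), (21.819713592529297, 30.674091339111328), 71.56504821777344)
short_mid 0.68 [306.4 241.9] [ 0.4513 -0.0882  0.019 ]
  sil 0.6 [306. 241.] 667 ((302.5000305175781, 240.00003051757812), (21.92030906677246, 33.23401641845703), 45.0)
cork_mid 0.83 [314.9 172.4] [ 0.6381 -0.2712  0.0145]
  sil 0.94 [315. 176.] 769 ((314.8793029785156, 174.9482879638672), (22.840526580810547, 38.438934326171875), 68.1985855102539)
  sil 0.59 [303. 240.] 660 ((302.7500305175781, 239.75003051757812), (21.92030906677246, 32.526912689208984), 45.0)
crown 0.51 [366.1 213.4] [ 0.3947 -0.2276  0.08  ]
  sil 0.93 [201. 293.] 4255 ((202.81752014160156, 292.2481689453125), (52.97017288208008, 87.82796478271484), 70.01689910888672)
top {'fx': 490.81724342829176, 'fy': 490.81724342829176, 'cx': 2
[... 986 characters left out ...]
653e+01, -1.48134676e+01]), 'joint_velocities': array([-0.07951409,  0.09578366, -0.06283336, -0.04808438, -0.00574339,
        0.04242224]), 'effort': array([-2.39225083e-04, -3.90452778e+01,  1.87624168e+01,  4.22441661e+00,
        1.55426539e-02, -1.83163667e-05]), 'tcp_pos': array([ 0.25188683, -0.57196987,  0.22254548]), 'ee_rot': array([[-9.15188136e-01, -4.03026891e-01,  3.87331275e-05],
       [-4.03026891e-01,  9.15188136e-01, -5.48899173e-06],
       [-3.32358875e-05, -2.06339521e-05, -9.99999999e-01]]), 'wrist_force': array([-0.75410089,  0.60043166, -0.20506171]), 'moment': array([-0.03184291, -0.01076587, -0.03096642]), 'gripper_force': 0.0, 'gripper_width': 1.0019623391182715}
```

View pics/scene0.png

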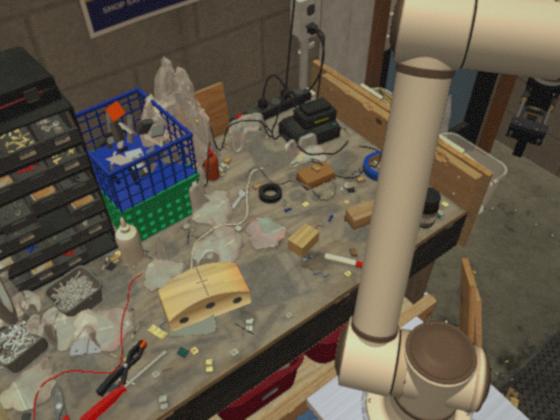

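View pics/top0.png

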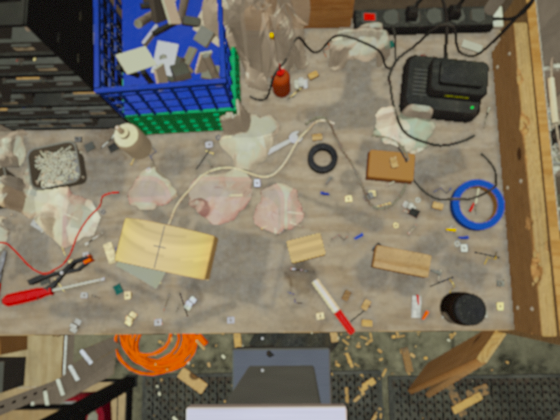

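The top view shows the long block at about (402,261), the short block at (305,248), the cork at (390,166), and the arch at (166,249) with its crest line near column 160. I'll fit box and arch models to the masks and overlay them on the picture.

```bash
cat >> h.py <<'E'
from scipy.optimize import minimize
def box(l,w,h): return np.array([[x,y,z] for x in(-w/2,w/2) for y in(-l/2,l/2) for z in(0,h)])
_y=np.linspace(-.095,.095,21)
ARCH=np.array([[x,y,z] for x in(-.045,.045) for y in _y for z in(0,.08-.14+np.sqrt(.14**2-y*y))])
def place(M,p):
    c,s=np.cos(p[2]),np.sin(p[2]);return M@np.array([[c,-s,0],[s,c,0],[0,0,1]]).T+[p[0],p[1],0]
def hull(c,M,p): return cv2.convexHull(np.array([proj(c,X) for X in place(M,p)],np.float32))
def fit(views,M,p0):
    # views: list of (cam, mask)
    def cost(q):
        p=[q[0],q[1],q[2]*10];t=0
        for c,m in views:
            r=np.zeros((1680,2240),np.uint8);cv2.fillConvexPoly(r,np.round(hull(c,M,p)*4+1.5).astype(int),1)
            r=cv2.resize(r.astype(np.float32),(560,420),interpolation=cv2.INTER_AREA)
            t+=1-np.minimum(r,m).sum()/np.maximum(r,m).sum()
        return t
    q0=np.array([p0[0],p0[1],p0[2]/10])
    b=minimize(cost,q0,method="Nelder-Mead",options=dict(initial_simplex=q0+np.array([[0,0,0],[.01,0,0],[0,.01,0],[0,0,.02]]),xatol=1e-4,fatol=1e-4))
    return np.array([b.x[0],b.x[1],b.x[2]*10]),b.fun
E
python3 - <<'E'
from h import *
c=capture("top");s=capture("scene")
L=silhouettes("top","long_mid")[0]["mask"]
A=[d for d in silhouettes("top","crown") if d["mask"].sum()>3000][0]["mask"]
As=[d for d in silhouettes("scene","crown") if d["mask"].sum()>3000][0]["mask"]
lb=box(.11,.045,.038)
pl,e=fit([(c,L)],lb,[.436,-.28,1.4]);print("long",pl,np.degrees(pl[2]),e)
for v in([(c,A)],[(s,As)],[(c,A),(s,As)]):
    pa,e=fit(v,ARCH,[.457,.193,1.4]);print("arch",pa,np.degrees(pa[2]),e)
k=4;im=cv2.resize(c["img"][...,::-1],None,fx=k,fy=k,interpolation=cv2.INTER_CUBIC)
def draw(P,col): cv2.polylines(im,[np.round((np.array(P).reshape(-1,2)+.5)*k).astype(int)],True,col,1)
draw([proj(c,X) for X in place(np.array([[x,y,.038] for x,y in((-.0225,-.055),(.0225,-.055),(.0225,.055),(-.0225,.055))]),pl)],(0,0,255))
draw(hull(c,lb,pl),(255,0,0));draw(hull(c,ARCH,pa),(255,0,0))
draw([proj(c,X) for X in place(np.array([[-.045,0,.08],[.045,0,.08]]),pa)],(0,0,255))
draw([proj(c,X) for X in place(np.array([[0,-.02,.08],[0,.02,.08]]),pa)],(0,255,0))
o=np.vstack([im[205*k:285*k,100*k:230*k],cv2.copyMakeBorder(im[230*k:290*k,350*k:480*k],0,0,0,0,0)]);print(o.shape)
cv2.imwrite("pics/fit.png",o)
E
```

```text
Traceback (most recent call last):
IndexError: list index out of range
```

```bash
cat >> h.py <<'E'
def mask(cam,label,lo,hi,near=None,n=4):
    for _ in range(n):
        c=capture(cam)
        for d in silhouettes(cam,label):
            if lo<d["mask"].sum()<hi and (near is None or np.hypot(*(np.array(d["point"])-near))<25): return c,d["mask"]
    raise SystemExit("no mask "+label)
E
cat > fit0.py <<'E'
from h import *
c,L=mask("top","long_mid",900,2000,(400,260))
_,A=mask("top","crown",3000,6000,(166,249));s,As=mask("scene","crown",3000,6000,(203,292))
lb=box(.11,.045,.038)
pl,e=fit([(c,L)],lb,[.436,-.28,1.4]);print("long",pl,np.degrees(pl[2]),e)
for v in([(c,A)],[(s,As)],[(c,A),(s,As)]):
    pa,e=fit(v,ARCH,[.457,.193,1.4]);print("arch",pa,np.degrees(pa[2]),e)
k=4;im=cv2.resize(c["img"][...,::-1],None,fx=k,fy=k,interpolation=cv2.INTER_CUBIC)
def draw(P,col): cv2.polylines(im,[np.round((np.array(P).reshape(-1,2)+.5)*k).astype(int)],True,col,1)
draw([proj(c,X) for X in place(np.array([[x,y,.038] for x,y in((-.0225,-.055),(.0225,-.055),(.0225,.055),(-.0225,.055))]),pl)],(0,0,255))
draw(hull(c,lb,pl),(255,0,0));draw(hull(c,ARCH,pa),(255,0,0))
draw([proj(c,X) for X in place(np.array([[-.045,0,.08],[.045,0,.08]]),pa)],(0,0,255))
draw([proj(c,X) for X in place(np.array([[0,-.02,.08],[0,.02,.08]]),pa)],(0,255,0))
o=np.vstack([im[205*k:285*k,100*k:230*k],im[230*k:290*k,350*k:480*k]])
cv2.imwrite("pics/fit.png",o)
print([(round(d["score"],2),atz(c,d["point"],.08)) for d in landmark_of("top","crown")],sense()["time_s"])
E
python3 fit0.py
```

```text
long [ 0.43326318 -0.27531607  2.92968676] 167.85868672486149 0.04456740617752075
arch [0.46462993 0.2001802  2.92231618] 167.43638377038604 0.01963597536087036
arch [0.46462671 0.19975644 2.92001748] 167.30467748805623 0.03528040647506714
arch [0.46431583 0.20015449 2.92041924] 167.32769669249933 0.05724227428436279
[(0.86, array([0.4608136 , 0.19656535, 0.08      ]))] 1.55
```

View pics/fit.png

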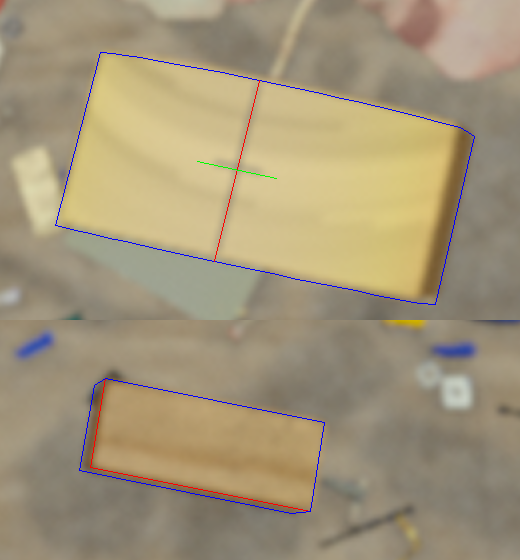

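The overlays match the outlines: long block at (0.433,-0.275), yaw 167.9°; crown at (0.4645,0.200), yaw 167.3°. First I'll turn the tool in place.

Call:
step_arm(linear=[[0, 0, 0], [0, 0, 0], [0, 0, 0], [0, 0, 0], [0, 0, 0], [0, 0, 0], [0, 0, 0]], delta_rot=[[0, 0, -0.157], [0, 0, -0.157], [0, 0, -0.157], [0, 0, -0.157], [0, 0, -0.157], [0, 0, -0.158], [0, 0, 0]], grip=[87, 87, 87, 87, 87, 87, 87])

```text
time_s: 2.42
tcp_pos: [0.2519, -0.5719, 0.2225]
ee_rot: [[-0.213, -0.977, -0.0], [-0.977, 0.213, 0.0], [-0.0, 0.0, -1.0]]
wrist_force: [-0.4, 0.5, 0.1]
gripper_width: 0.997
gripper_force: 0.0
```

```bash
cat > rel.py <<'E'
import sys;from h import *
# target x y z and yaw of block x axis (deg) -> tool-frame shift mm, rot rad
t=np.array(list(map(float,sys.argv[1:4])));a=float(sys.argv[4]);s=sense();R=s["ee_rot"]
y=np.degrees(np.arctan2(R[1,1],R[0,1]));d=(a-y+90)%180-90
print("shift",(R.T@(t-s["tcp_pos"])*1000).round(1),"rotz",round(-np.radians(d),4),"tcp",s["tcp_pos"].round(4),"tilt",R[:2,2].round(4),"j",s["joints"].round(0),"F",s["wrist_force"].round(1),"t",s["time_s"])
E
python3 rel.py .4333 -.2753 .012 167.86
```

```text
shift [-328.5 -114.   210.5] rotz -0.0029 tcp [ 0.2519 -0.5719  0.2225] tilt [-0.      0.0001] j [-51.  22.   0.  -0. -68.  39.] F [-0.4  0.5  0.1] t 2.425
```

Call:
step_arm(linear=[[-40, -14, 10], [-50, -17, 20], [-50, -17, 20], [-50, -17, 20], [-50, -17, 20], [-50, -17, 20], [-38.5, -15, 20], [0, 0, 10], [0, 0, 0]], delta_rot=[[0, 0, -0.003], [0, 0, 0], [0, 0, 0], [0, 0, 0], [0, 0, 0], [0, 0, 0], [0, 0, 0], [0, 0, 0], [0, 0, 0]], grip=[87, 87, 87, 87, 87, 87, 87, 87, 87])

```text
time_s: 3.55
tcp_pos: [0.4315, -0.2744, 0.082]
ee_rot: [[-0.21, -0.978, -0.002], [-0.978, 0.21, 0.0], [-0.0, 0.002, -1.0]]
wrist_force: [0.0, 0.2, 0.3]
gripper_width: 0.998
gripper_force: 0.0
```

```bash
python3 rel.py .4333 -.2753 .012 167.86; python3 -c "
from h import *
c=capture('scene')['img'][140:300,250:470,::-1];cv2.imwrite('pics/a.png',cv2.resize(c,None,fx=3,fy=3))"
```

```text
shift [ 0.5 -2.  70. ] rotz 0.0007 tcp [ 0.4315 -0.2744  0.082 ] tilt [-0.0017  0.0004] j [-14.  20. -26.   0. -44.   2.] F [0.  0.2 0.3] t 3.55
```

View pics/a.png

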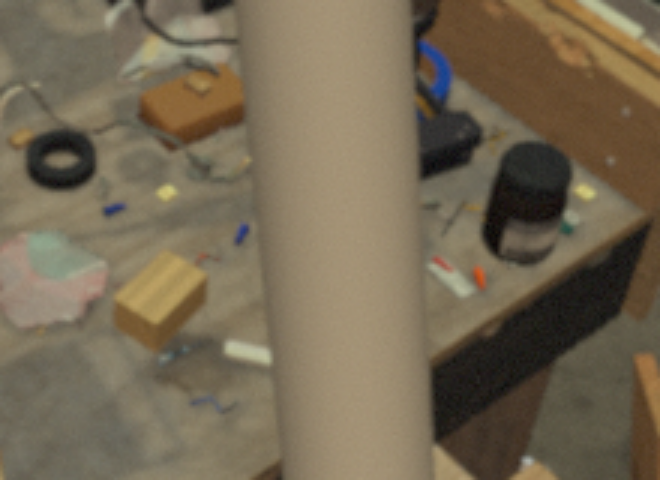

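The arm hides the block in this view, but the approach is clear, so I descend with a 2 mm correction across the width.

Call:
step_arm(linear=[[0.5, -2, 15], [0, 0, 20], [0, 0, 20], [0, 0, 14.5], [0, 0, 0], [0, 0, 0]], delta_rot=[[0, 0, 0], [0, 0, 0], [0, 0, 0], [0, 0, 0], [0, 0, 0], [0, 0, 0]], grip=[87, 87, 87, 87, 87, 87])

```text
time_s: 4.35
tcp_pos: [0.4343, -0.2758, 0.0135]
ee_rot: [[-0.209, -0.978, 0.001], [-0.978, 0.209, -0.0], [0.0, -0.001, -1.0]]
wrist_force: [-0.1, 0.1, 0.1]
gripper_width: 1.0
gripper_force: 0.0
```

```bash
python3 rel.py .4333 -.2753 .012 167.86; python3 -c "
from h import *
c=capture('top')['img'][210:310,340:460,::-1];cv2.imwrite('pics/b.png',cv2.resize(c,None,fx=5,fy=5,interpolation=2))"
```

```text
shift [-0.3  1.1  1.5] rotz 0.0017 tcp [ 0.4343 -0.2758  0.0135] tilt [ 0.001  -0.0005] j [-14.  26. -29.   0. -34.   2.] F [-0.1  0.1  0.1] t 4.35
```

View pics/b.png

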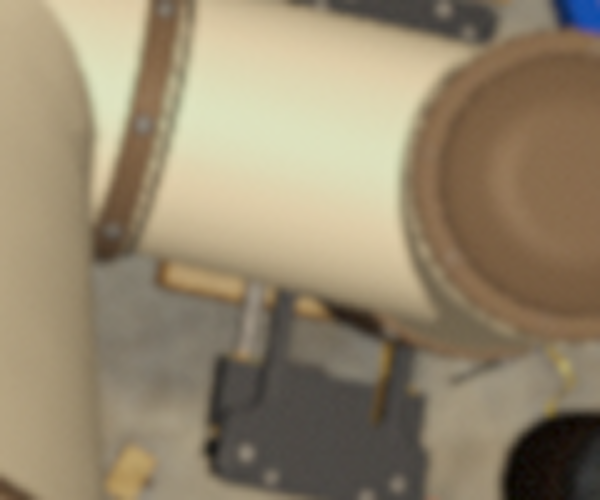

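The block's near edge shows at about (160–330, 270–310) in the crop, under the arm and where expected. Closing.

Call:
step_arm(linear=[[0, 0, 0], [0, 0, 0], [0, 0, 0], [0, 0, 0], [0, 0, 0], [0, 0, 0], [0, 0, 0], [0, 0, 0]], delta_rot=[[0, 0, 0], [0, 0, 0], [0, 0, 0], [0, 0, 0], [0, 0, 0], [0, 0, 0], [0, 0, 0], [0, 0, 0]], grip=[30, 30, 30, 30, 30, 30, 30, 30])

```text
time_s: 5.4
tcp_pos: [0.4339, -0.2754, 0.0131]
ee_rot: [[-0.208, -0.978, 0.0], [-0.978, 0.208, -0.0], [0.0, -0.0, -1.0]]
wrist_force: [0.9, 0.3, 0.0]
gripper_width: 0.516
gripper_force: 30.0
```

```bash
python3 rel.py .4333 -.2753 .012 167.86
```

```text
shift [0.  0.6 1.1] rotz 0.002 tcp [ 0.4339 -0.2754  0.0131] tilt [ 0.0002 -0.    ] j [-14.  26. -29.  -0. -34.   2.] F [0.9 0.3 0. ] t 5.4
```

Gripped at 44.9 mm. Lifting and carrying.

Call:
step_arm(linear=[[0, 0, -10], [0, 0, -25], [0, 0, -35], [0, 0, -35], [0, 0, -35], [0, 0, 0], [0, 0, 0]], delta_rot=[[0, 0, 0], [0, 0, 0], [0, 0, 0], [0, 0, 0], [0, 0, 0], [0, 0, 0], [0, 0, 0]], grip=[30, 30, 30, 30, 30, 30, 30])

```text
time_s: 6.28
tcp_pos: [0.4329, -0.275, 0.1525]
ee_rot: [[-0.209, -0.978, -0.001], [-0.978, 0.209, 0.001], [-0.001, 0.001, -1.0]]
wrist_force: [-0.4, -0.2, -1.1]
gripper_width: 0.516
gripper_force: 30.0
```

```bash
python3 rel.py .4645 .2001 .153 167.36
python3 - <<'E'
from h import *
c=capture("scene");cv2.imwrite("pics/c.png",c["img"][...,::-1]);print(sense()["gripper_width"],sense()["gripper_force"])
E
```

```text
shift [-4.712e+02  6.840e+01 -1.000e-01] rotz 0.0101 tcp [ 0.4329 -0.275   0.1525] tilt [-0.0013  0.0011] j [-14.  15. -21.  -0. -54.   2.] F [-0.4 -0.2 -1.1] t 6.275
0.512213783846362 29.99803832732141
```

Call:
step_arm(linear=[[-20, 3, 0], [-45, 6.5, 0], [-50, 7.5, 0], [-55, 8, 0], [-55, 8, 0], [-55, 8, 0], [-55, 8, 0], [-50, 7.5, 0], [-45, 6.5, 0], [-20, 3, 0]], delta_rot=[[0, 0, 0], [0, 0, 0], [0, 0, 0], [0, 0, 0], [0, 0, 0], [0, 0, 0], [0, 0, 0], [0, 0, 0], [0, 0, 0], [0, 0, 0]], grip=[30, 30, 30, 30, 30, 30, 30, 30, 30, 30])

```text
time_s: 7.58
tcp_pos: [0.4625, 0.1801, 0.1517]
ee_rot: [[-0.206, -0.978, -0.002], [-0.978, 0.206, -0.002], [0.002, 0.002, -1.0]]
wrist_force: [0.1, -0.2, -1.7]
gripper_width: 0.515
gripper_force: 30.0
```

Call:
step_arm(linear=[[-15, 2, 0], [-6, 1, 0], [0, 0, 0], [0, 0, 0], [0, 0, 0]], delta_rot=[[0, 0, 0.01], [0, 0, 0], [0, 0, 0], [0, 0, 0], [0, 0, 0]], grip=[30, 30, 30, 30, 30])

```text
time_s: 8.2
tcp_pos: [0.4646, 0.1989, 0.1532]
ee_rot: [[-0.219, -0.976, 0.0], [-0.976, 0.219, 0.0], [-0.0, -0.0, -1.0]]
wrist_force: [0.0, -0.7, -1.1]
gripper_width: 0.515
gripper_force: 30.0
```

```bash
python3 rel.py .4645 .2001 .093 167.36
python3 - <<'E'
from h import *
c=capture("scene");a=c["img"][190:350,120:330,::-1];a=cv2.resize(a,None,fx=3,fy=3,interpolation=2)
t=capture("top")["img"][170:330,90:300,::-1];cv2.imwrite("pics/d.png",cv2.resize(a,(400,305)) if 0 else np.hstack([cv2.resize(a,(400,305)),cv2.resize(t,(400,305))]))
E
```

```text
shift [-1.1  0.3 60.2] rotz -0.0004 tcp [0.4646 0.1989 0.1532] tilt [0.     0.0001] j [ 42.  14. -22.  -0. -54. -54.] F [ 0.  -0.7 -1.1] t 8.2
```

View pics/d.png

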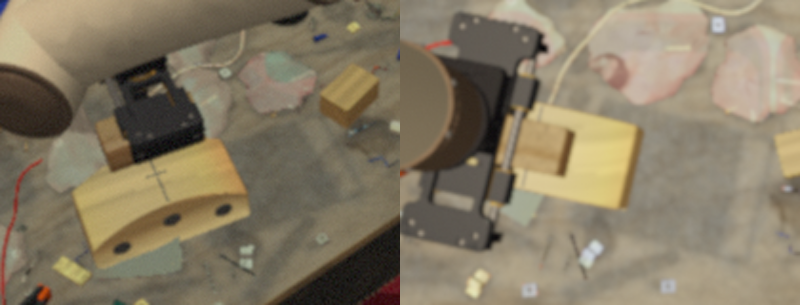

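The left crop (scene) shows the block held level above and behind the pencil cross at about (157,175). The right crop (top) shows its free end near (568,150). I'll lower to just above contact and check the overlay.

Call:
step_arm(linear=[[-1, 0.3, 10], [0, 0, 20], [0, 0, 15], [0, 0, 8], [0, 0, 4], [0, 0, 0], [0, 0, 0]], delta_rot=[[0, 0, 0], [0, 0, 0], [0, 0, 0], [0, 0, 0], [0, 0, 0], [0, 0, 0], [0, 0, 0]], grip=[30, 30, 30, 30, 30, 30, 30])

```text
time_s: 9.18
tcp_pos: [0.4649, 0.2009, 0.0966]
ee_rot: [[-0.218, -0.976, 0.001], [-0.976, 0.218, 0.001], [-0.001, -0.001, -1.0]]
wrist_force: [0.2, 0.5, -0.4]
gripper_width: 0.515
gripper_force: 30.0
```

```bash
python3 rel.py .4645 .2001 .0931 167.36
python3 - <<'E'
from h import *
s=sense();z=s["tcp_pos"][2]-.0131;R=s["ee_rot"];yaw=np.arctan2(R[1,1],R[0,1])
p=[*s["tcp_pos"][:2],yaw];out=[]
for n,(r0,r1,c0,c1) in(("top",(190,300,100,250)),("scene",(200,340,130,280))):
    c=capture(n);k=5;im=cv2.resize(c["img"][...,::-1],None,fx=k,fy=k,interpolation=cv2.INTER_CUBIC)
    B=place(box(.11,.045,.038)+[0,0,z],p);B[:,2]
    q=[np.round((proj(c,X)+.5)*k).astype(int) for X in B]
    for i,j in((0,1),(2,3),(4,5),(6,7),(0,2),(1,3),(4,6),(5,7),(0,4),(1,5),(2,6),(3,7)): cv2.line(im,tuple(map(int,q[i])),tuple(map(int,q[j])),(0,0,255),1)
    out.append(cv2.resize(im[r0*k:r1*k,c0*k:c1*k],(400,int(400*(r1-r0)/(c1-c0)))))
h=min(o.shape[0] for o in out);cv2.imwrite("pics/e.png",np.hstack([o[:h] for o in out]))
E
```

```text
shift [0.9 0.2 3.5] rotz 0.0008 tcp [0.4649 0.2009 0.0966] tilt [0.001  0.0007] j [ 42.  18. -26.   0. -46. -54.] F [ 0.2  0.5 -0.4] t 9.175
```

View pics/e.png

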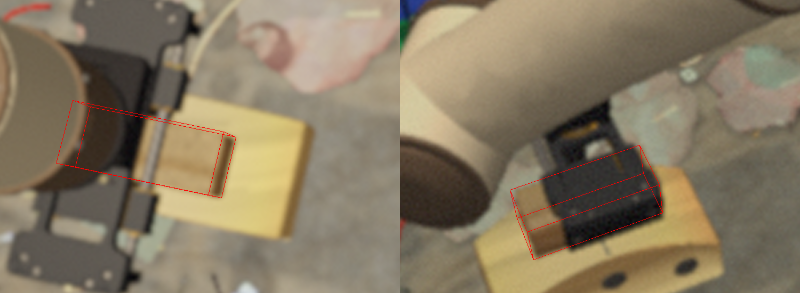

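The model of the held block lines up with both views within about 1 mm. Next I lower to contact.

Call:
step_arm(linear=[[0.5, 0.2, 1.5], [0, 0, 1], [0, 0, 0.5], [0, 0, 0], [0, 0, 0]], delta_rot=[[0, 0, 0], [0, 0, 0], [0, 0, 0], [0, 0, 0], [0, 0, 0]], grip=[30, 30, 30, 30, 30])

```text
time_s: 9.9
tcp_pos: [0.4642, 0.2002, 0.0931]
ee_rot: [[-0.218, -0.976, -0.0], [-0.976, 0.218, -0.0], [0.0, 0.0, -1.0]]
wrist_force: [-0.6, -0.4, -0.0]
gripper_width: 0.516
gripper_force: 30.0
```

```bash
python3 rel.py .4645 .2001 .0931 167.36
```

```text
shift [ 0.1 -0.3 -0. ] rotz 0.0007 tcp [0.4642 0.2002 0.0931] tilt [-0. -0.] j [ 42.  19. -26.   0. -45. -54.] F [-0.6 -0.4 -0. ] t 9.9
```

Call:
step_arm(linear=[[0, 0, 0.5], [0, 0, 0], [0, 0, 0]], delta_rot=[[0, 0, 0], [0, 0, 0], [0, 0, 0]], grip=[30, 30, 30])

```text
time_s: 10.28
tcp_pos: [0.4642, 0.2002, 0.093]
ee_rot: [[-0.218, -0.976, 0.0], [-0.976, 0.218, -0.0], [-0.0, -0.0, -1.0]]
wrist_force: [-2.7, -1.1, 4.6]
gripper_width: 0.511
gripper_force: 30.0
```

Call:
step_arm(linear=[[0, 0, 0.5], [0, 0, 0], [0, 0, 0]], delta_rot=[[0, 0, 0], [0, 0, 0], [0, 0, 0]], grip=[30, 30, 30])

```text
time_s: 10.65
tcp_pos: [0.4642, 0.2002, 0.093]
ee_rot: [[-0.218, -0.976, 0.0], [-0.976, 0.218, 0.0], [-0.0, -0.0, -1.0]]
wrist_force: [-3.5, -1.2, 7.9]
gripper_width: 0.517
gripper_force: 30.0
```

In contact. I'll ease off the preload, then open gradually.

Call:
step_arm(linear=[[0, 0, -0.7], [0, 0, 0], [0, 0, 0], [0, 0, 0], [0, 0, 0], [0, 0, 0], [0, 0, 0], [0, 0, 0]], delta_rot=[[0, 0, 0], [0, 0, 0], [0, 0, 0], [0, 0, 0], [0, 0, 0], [0, 0, 0], [0, 0, 0], [0, 0, 0]], grip=[30, 30, 46, 47, 48, 50, 54, 58])

```text
time_s: 11.65
tcp_pos: [0.4642, 0.2002, 0.0928]
ee_rot: [[-0.218, -0.976, 0.0], [-0.976, 0.218, 0.0], [-0.0, -0.0, -1.0]]
wrist_force: [0.8, -0.0, 0.3]
gripper_width: 0.645
gripper_force: 0.0
```

Call:
step_arm(linear=[[0, 0, 0], [0, 0, 0], [0, 0, 0], [0, 0, 0], [0, 0, 0], [0, 0, 0], [0, 0, 0]], delta_rot=[[0, 0, 0], [0, 0, 0], [0, 0, 0], [0, 0, 0], [0, 0, 0], [0, 0, 0], [0, 0, 0]], grip=[64, 70, 76, 76, 76, 76, 76])

```text
time_s: 12.52
tcp_pos: [0.4642, 0.2002, 0.0928]
ee_rot: [[-0.218, -0.976, 0.0], [-0.976, 0.218, 0.0], [-0.0, -0.0, -1.0]]
wrist_force: [0.1, 0.9, 0.1]
gripper_width: 0.873
gripper_force: 0.0
```

Call:
step_arm(linear=[[0, 0, -5], [0, 0, -10], [0, 0, -20], [0, 0, -30], [0, 0, -30], [0, 0, -30], [0, 0, -20], [0, 0, 0]], delta_rot=[[0, 0, 0], [0, 0, 0], [0, 0, 0], [0, 0, 0], [0, 0, 0], [0, 0, 0], [0, 0, 0], [0, 0, 0]], grip=[76, 76, 76, 76, 76, 76, 76, 76])

```text
time_s: 13.52
tcp_pos: [0.465, 0.2008, 0.24]
ee_rot: [[-0.218, -0.976, 0.004], [-0.976, 0.218, 0.003], [-0.004, -0.003, -1.0]]
wrist_force: [-0.4, 0.2, 0.0]
gripper_width: 0.87
gripper_force: 0.0
```

Call:
step_arm(linear=[[30, 0, 0], [55, 0, 0], [60, 0, 0], [60, 0, 0], [55, 0, 0], [30, 0, 0], [0, 0, 0], [0, 0, 0]], delta_rot=[[0, 0, 0], [0, 0, 0], [0, 0, 0], [0, 0, 0], [0, 0, 0], [0, 0, 0], [0, 0, 0], [0, 0, 0]], grip=[76, 76, 76, 76, 76, 76, 76, 76])

```text
time_s: 14.52
tcp_pos: [0.4008, -0.0826, 0.2373]
ee_rot: [[-0.218, -0.976, -0.001], [-0.976, 0.218, 0.0], [0.0, 0.001, -1.0]]
wrist_force: [-0.0, -0.4, 0.2]
gripper_width: 0.873
gripper_force: 0.0
```

Run:
```python
from h import *
p=[.4645,.2001,np.radians(167.36)];out=[]
for n,(r0,r1,c0,c1) in(("top",(190,300,100,250)),("scene",(220,330,130,280))):
    c=capture(n);k=5;im=cv2.resize(c["img"][...,::-1],None,fx=k,fy=k,interpolation=cv2.INTER_CUBIC)
    q=[np.round((proj(c,X)+.5)*k).astype(int) for X in place(box(.11,.045,.038)+[0,0,.08],p)]
    for i,j in((0,1),(2,3),(4,5),(6,7),(0,2),(1,3),(4,6),(5,7),(0,4),(1,5),(2,6),(3,7)): cv2.line(im,tuple(map(int,q[i])),tuple(map(int,q[j])),(0,0,255),1)
    out.append(cv2.resize(im[r0*k:r1*k,c0*k:c1*k],(400,293)))
cv2.imwrite("pics/f.png",np.hstack(out));s=sense();print(s["time_s"],s["wrist_force"],s["tcp_pos"])
```

```text
14.625 [ 0.03021338  0.62954373 -0.04126544] [ 0.40109298 -0.08206969  0.23745143]
```

View pics/f.png

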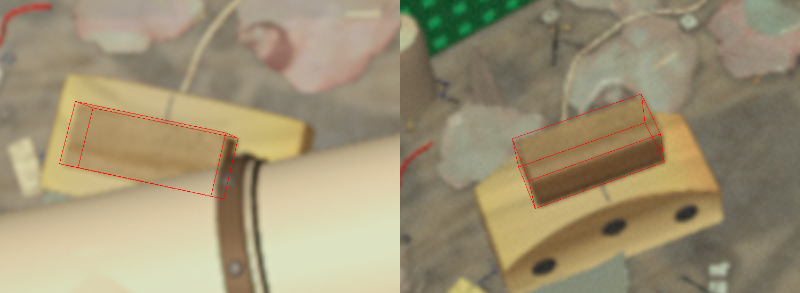

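The scene view shows the block balanced level, matching the target outline with its lower corner at about (535,207) and its right end at (662,160). I'll let any rocking die out, then hand in.

Call:
step_arm(linear=[[0, 0, 0], [0, 0, 0], [0, 0, 0], [0, 0, 0], [0, 0, 0], [0, 0, 0], [0, 0, 0], [0, 0, 0], [0, 0, 0], [0, 0, 0]], delta_rot=[[0, 0, 0], [0, 0, 0], [0, 0, 0], [0, 0, 0], [0, 0, 0], [0, 0, 0], [0, 0, 0], [0, 0, 0], [0, 0, 0], [0, 0, 0]], grip=[76, 76, 76, 76, 76, 76, 76, 76, 76, 76])

```text
time_s: 15.88
tcp_pos: [0.4009, -0.0828, 0.2377]
ee_rot: [[-0.218, -0.976, -0.0], [-0.976, 0.218, -0.0], [0.0, 0.0, -1.0]]
wrist_force: [0.5, 0.4, 0.6]
gripper_width: 0.872
gripper_force: 0.0
```

```bash
python3 -c "
from h import *
print(finish_job())"
```

```text
the job is handed in; nothing more can be done
None
```

The long block is balanced on top of the arch, level and centred on the pencil cross as far as the last camera check shows (about 1 mm); the gripper is clear, the other two blocks were not touched, and the job was handed in at about 16 s.

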